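# Load the charging dock and lock it

### The arm

A 6-joint arm with a two-finger parallel gripper is mounted at the origin on the work surface. World frame = base frame: x ahead of the robot, y to its left, z up, the work surface at z = 0. Lengths are in mm, angles in rad, forces in N, time in s.
With the tool pointing down it reaches from about 350 to 875 mm from the base axis. Payload 4.2 kg.
Tool frame: the origin (TCP) lies midway between the tips of the shut fingers; the grasp point (between the pads) lies 19 mm behind it; z points along the fingers, y is the direction in which the jaws open and shut (so a half turn about z gives the same grasp; the last joint's range is limited). The gripper opens to 85 mm and grips with 20 to 120 N. Pads are 22 mm wide; open, the fingers measure 114 mm over their backs; the gripper's body (76 mm by 85 mm) begins 54 mm behind the grasp point. The pads swing forward as they close: fully open they stand 13 mm farther back than shut.
Start: joints at [1.541, 0.385, 0.008, 0, -1.194, -0.259], TCP at [177.969, 599.104, 231.312] pointing down, gripper open.
Joint ranges: [-3.14, 3.14], [-1.21, 2.06], [-1.07, 1.41], [-3.16, 2.05], [-2.99, -0.16], [-3.1, 3.1]. Speed limits (rad/s): [2.79, 2.79, 3.14, 3.14, 3.14, 3.14].

### API

Orientations are given as a unit quaternion [x, y, z, w].
In Python, from bench import read_state, get_image, job_done, search_frame, regions_of gives the robot as it stands.
- The arm moves only by the tool servo_tool, never from a script. Its arguments are lists of equal length, an entry for each row: "turn": the turn, a rotation vector about the world's x, y, z in rad, a list of three; "dp": the shift along the world's x, y, z in m, a list of three; "fingers": the finger opening in m, from 0 to 0.0854. In form: {"turn": [[rx, ry, rz], ...], "dp": [[tx, ty, tz], ...], "fingers": [fingers, ...]}. A call has exactly 5 rows; each row shifts and turns the pose as measured when the row begins; what a row does not reach is not made up. A row lasts 1/8 s, in which the tool goes at most 62.5 mm and 10.7 degrees, less where a joint would pass 70% of its speed; a pose out of reach is approached as far as the arm can. A call is refused whole if a number of a shift passes 0.0625 or a number of a turn 0.188, either way. A call with a gripper value outside its range is refused whole. The fingers move at their own pace and stop on an object; the grip force is fixed at half the most. Time passes only in rows, so rows that do not move let the fingers close, or fill a call up. It gives the time, the measured TCP pose, the force and the opening at its end, in the units of the state.
- read_state(): the state, without advancing time (a new reading comes with each control period).
- get_image(name): name is "side" or "top" or "wrist"; returns a dict with "img" (384x512x3 uint8, red, green, blue), "vfov" (degrees; the focal length in pixels is half the picture's height over the tangent of half this angle, whatever the lens; pixels are square), "cx", "cy" (the principal point, pixels), "world_from_camera" (4x4, takes a point from camera to world coordinates); the wrist camera has in their place "mount" (4x4, takes a point from camera to tool coordinates, whose origin is the TCP and whose axes are the flange's). Camera axes: x right, y down, z forward; pixel columns grow to the right and rows downward; lengths in mm; the calibration is good to about 2 mm. A picture is of the moment at which its call begins: read the wrist's pose just before it. There is no depth.
- job_done(): hands the job in, once; it reports no verdict.
Trained networks look in the newest picture that a camera, given by its name, has taken for a name from the list of things; names that differ only in an ending like _2 or _b are one class to them, and where a whole thing is asked for, a point or a joint stands for the part that bears it (a point fixed in the world has none). Each returns a list of dicts, best first, with "score" (0 to 1); they miss things now and then, are a little off and sometimes report something else, mostly with a low value. They report only what shows in the picture. A call takes as long as a camera call. They do not tell look-alikes from the thing itself.
- search_frame(query, camera): "box" ([left, top, width, height] in pixels, round what is visible of it).
- regions_of(query, camera): "region" (384x512 bool, what is visible of it) and "box" ([left, top, width, height] in pixels, round what is visible of it).
The state is a dict: "clock": time; "joints": joint angles; "joint_vel": joint speeds; "joint_efforts": joint torques, N m; "position": TCP position; "ee_rot": TCP orientation; "contact_force": force on the tool from outside, world axes, zero at the start; "wrist_torque": the same for the moment, N m; "gripper_width": finger opening in mm.
Only numpy, scipy, OpenCV 4.12 (cv2) and the standard library are available. Lean on these libraries where they do the work, as an engineer would, in place of code of your own. Each camera call takes 0.05 s, during which the arm holds its last target. There are 200 camera calls.

### The job

Put every battery pack lying on the table onto a shoe of its own on the charging dock: push it along the rail, nose first under the hood, until it is fully home and the catch holds it. The push-push button on the hood works the dock's lock, and you cannot see which way it was left: feel it, unlock the dock first if it is locked, and once all packs are home lock it, so that in the end the button stays latched in. Do not disturb the brush, the bowl or the slate.

Things in the scene. Friction and masses are not known exactly. Their poses are not given: they have to be found in the camera images.
- dock: Black and grey charging dock, fixed. Origin on the table, mid-row of its four shoes; x points away from the robot along the rails (packs slide home towards +x), y left along the row. Deck top 12 mm above the table, from x = -105 to +45 mm, 310 mm wide. Each shoe has a guide rail on the deck, 18 mm wide, 10 mm high, x = -95 to +30, at y = -105, -35, 35, 105 mm.
- hood_lip (a point): Middle of the lower front edge of the grey hood that spans all shoes (dock x = +10 to +45 mm); underside 44 mm, top 62 mm above the table; end wall for the noses at x = +35.5. A pack cannot be lowered straight into its home: set it astride the rail with its origin 40 mm or more short of home, then push it along +x under the hood (a few N).
- lock_bar (a point): Fixed point in the hood where the lock bar lies hidden; the bar goes down and up with the button. Button latched in: the bar hangs in the way and an entering pack stops about 19 mm short of home; with packs home it stands in their notches. A pack left part-way under the hood blocks the bar, so the button cannot latch.
- nub_row (a point): Middle of the row of catches, at dock x = -43 mm: in each rail a sprung steel nub, 10 mm thick, round-topped, stands 7 mm above the rail. A pack over it presses it down (about 1 N); it springs up behind the tail of a pack that is home and holds it there with 3 mm play.
- button_top (a point): Top centre of the black push-push button, 26 mm across, on a 44 mm housing (top at 72 mm) on the hood, at dock x = +27.5, y = 0. Sprung, 3 to 6 N. Top height over the table: 90 mm out (unlocked), 82 latched in (locked), 75 at the stop. Each push right to the stop (8 to 12 N), let go, swaps the state; a touch or part push does not. Starts in either state.
- pack0: Battery pack, all four alike, 250 to 420 g; may be absent (None). Black base 70 (x, nose to +x) x 46 (y) x 28 mm high; grey grip block on it, 32 mm wide (y), x = -34 to +6, 28 to 52 mm up. Origin: centre of underside. Groove along the underside 26 wide, 11 deep fits over a rail. Cross notch for the lock bar in the base top at x = +14 to +26, 13 deep.
- shoe0 (a point): Where a pack's origin lies when it is fully home on shoe 0: on the deck, 12 mm above the table, at x = 0, y = -105 mm in the dock's frame. Axes as the dock's; a pack at home points its nose along +x. Any pack may take any shoe; shoes are empty at the start.
- shoe1 (a point): Where a pack's origin lies when it is fully home on shoe 1: on the deck, 12 mm above the table, at x = 0, y = -35 mm in the dock's frame. Axes as the dock's; a pack at home points its nose along +x. Any pack may take any shoe; shoes are empty at the start.
- pack1: Battery pack, the same as pack0; may be absent (None). Starts upright on the table, nose within about 50 degrees of straight away from the robot, left or right of the dock.
- shoe2 (a point): Where a pack's origin lies when it is fully home on shoe 2: on the deck, 12 mm above the table, at x = 0, y = 35 mm in the dock's frame. Axes as the dock's; a pack at home points its nose along +x. Any pack may take any shoe; shoes are empty at the start.
- pack2: Battery pack, the same as pack0; may be absent (None). Starts upright on the table, nose within about 50 degrees of straight away from the robot, left or right of the dock.
- shoe3 (a point): Where a pack's origin lies when it is fully home on shoe 3: on the deck, 12 mm above the table, at x = 0, y = 105 mm in the dock's frame. Axes as the dock's; a pack at home points its nose along +x. Any pack may take any shoe; shoes are empty at the start.
- pack3: Battery pack, the same as pack0; may be absent (None). Starts upright on the table, nose within about 50 degrees of straight away from the robot, left or right of the dock.
- brush: Wooden brush, 160 mm long, lying on the table in front of the dock; not part of the job. Origin on its underside.
- bowl: Glass bowl, 150 mm across and 70 mm high, left of the dock; not part of the job. Origin: centre of the underside.
- stone: Slate piece, 120 x 160 x 28 mm, right of the dock; not part of the job. Origin: centre of the underside.
Mind the look-alikes: they are no part of the job. Leave any yellow look-alike of the pack0 alone. What is shaped like the pack1 but blue or purple is not meant.

How it is judged (in metres and radians):
On the way:
1. every pack is fully home on a shoe while the dock is unlocked (button out) ((distance between pack0 and shoe0 below 0.006 m or distance between pack0 and shoe1 below 0.006 m or distance between pack0 and shoe2 below 0.006 m or distance between pack0 and shoe3 below 0.006 m) and (distance between pack1 and shoe0 below 0.006 m or distance between pack1 and shoe1 below 0.006 m or distance between pack1 and shoe2 below 0.006 m or distance between pack1 and shoe3 below 0.006 m) and (distance between pack2 and shoe0 below 0.006 m or distance between pack2 and shoe1 below 0.006 m or distance between pack2 and shoe2 below 0.006 m or distance between pack2 and shoe3 below 0.006 m) and (distance between pack3 and shoe0 below 0.006 m or distance between pack3 and shoe1 below 0.006 m or distance between pack3 and shoe2 below 0.006 m or distance between pack3 and shoe3 below 0.006 m) and z of button_top in the frame of dock above 0.0865 m), for 0.2 s.
At the end, for the whole second after the job is handed in: every pack present is fully home on a shoe (its origin within 6 mm of the shoe's point) and at rest, and the button is latched in (top face 79 to 85 mm above the table) ((distance between pack0 and shoe0 below 0.006 m or distance between pack0 and shoe1 below 0.006 m or distance between pack0 and shoe2 below 0.006 m or distance between pack0 and shoe3 below 0.006 m) and (distance between pack1 and shoe0 below 0.006 m or distance between pack1 and shoe1 below 0.006 m or distance between pack1 and shoe2 below 0.006 m or distance between pack1 and shoe3 below 0.006 m) and (distance between pack2 and shoe0 below 0.006 m or distance between pack2 and shoe1 below 0.006 m or distance between pack2 and shoe2 below 0.006 m or distance between pack2 and shoe3 below 0.006 m) and (distance between pack3 and shoe0 below 0.006 m or distance between pack3 and shoe1 below 0.006 m or distance between pack3 and shoe2 below 0.006 m or distance between pack3 and shoe3 below 0.006 m) and z of button_top in the frame of dock between 0.079 and 0.085 m and linear speed of each of pack0, pack1, pack2, pack3 below 0.02 m/s); the robot touches nothing.
It fails at once if the brush was moved by more than 3 cm (distance of brush from where it was at the start of the episode above 0.03 m).
It fails at once if the bowl was moved by more than 3 cm (distance of bowl from where it was at the start of the episode above 0.03 m).
It fails at once if the stone was moved by more than 3 cm (distance of stone from where it was at the start of the episode above 0.03 m).
Of pack0, pack1, pack2, pack3 only 3 to 4 are there at a start; the rules pass over those that are not, and their reading is None.
At some moment in a run one of pack0, pack1, pack2, pack3 may be knocked a few centimetres aside while the robot is not near it.
It also fails if it takes over 200 s, if anything falls off the work surface, if the arm or the gripper's body presses on something with over 40 N, if the wrist force passes 120 N, or if a joint passes its speed limit or range.

## Working session

There is one attempt and no reset: what is moved stays moved. The work goes in short steps, Python scripts to look and compute and a tool call to move; the robot and the scene stay as the last step left them, time stands still between calls to the robot, and variables do not carry over. Pictures are saved under pics/ and viewed, about 12 in all and at most 16, crops included, and the job is handed in when it is done.

Besides the shell and the picture viewer there is one more tool, called after "Emit:" in YAML: its name, and indented under it one key for each argument. servo_tool: Moves the arm, as the interface text tells. Its arguments: {"type":"object","properties":{"turn":{"type":"array","items":{"type":"array","items":{"type":"number"}}},"dp":{"type":"array","items":{"type":"array","items":{"type":"number"}}},"fingers":{"type":"array","items":{"type":"number"}}},"required":["turn","dp","fingers"]}

```bash
ls; mkdir -p pics
cat > h.py <<'E'
import numpy as np, cv2
from bench import *
def K(d):
    f=d["img"].shape[0]/2/np.tan(np.radians(d["vfov"])/2); return f
def ray(d,u,v,st=None):
    f=K(d); r=np.array([(u-d["cx"])/f,(v-d["cy"])/f,1.])
    T=np.array(d["world_from_camera"]) if "world_from_camera" in d else tool(st)@np.array(d["mount"])
    return T[:3,3],T[:3,:3]@r
def tool(st):
    from scipy.spatial.transform import Rotation as R
    T=np.eye(4);T[:3,:3]=R.from_quat(st["ee_rot"]).as_matrix();T[:3,3]=st["position"];return T
def atz(d,u,v,z,st=None):
    o,r=ray(d,u,v,st); return o+r*(z-o[2])/r[2]
def proj(d,p,st=None):
    T=np.array(d["world_from_camera"]) if "world_from_camera" in d else tool(st)@np.array(d["mount"])
    q=np.linalg.inv(T)@np.append(p,1); f=K(d); return np.array([d["cx"]+f*q[0]/q[2],d["cy"]+f*q[1]/q[2]])
def tri(rs):
    A=np.zeros((3,3));b=np.zeros(3)
    for o,r in rs:
        r=r/np.linalg.norm(r);P=np.eye(3)-np.outer(r,r);A+=P;b+=P@o
    return np.linalg.solve(A,b)
def save(d,n,crop=None,s=1):
    im=d["img"][...,::-1]
    if crop: x,y,w,h=crop; im=im[y:y+h,x:x+w]
    cv2.imwrite(n,cv2.resize(im,None,fx=s,fy=s,interpolation=cv2.INTER_CUBIC))
E
python3 - <<'E'
from h import *
print(read_state())
for c in("top","side"):
    d=get_image(c);save(d,f"pics/{c}0.png",s=1.55);print(c,d["vfov"],np.round(d["world_from_camera"],3).tolist())
    for q in("pack0","dock","hood_lip","button_top","brush","bowl","stone"):
        print(q,[(round(r["score"],2),np.round(r["box"]).tolist()) for r in search_frame(q,c)][:8])
E
```

```text
pics
{'clock': 0.0, 'joints': array([ 1.54059899e+00,  3.85561594e-01,  6.62481566e-03, -5.14864353e-04,
       -1.19400698e+00, -2.58596462e-01]), 'joint_vel': array([-0.00049957,  0.0001278 , -0.00178479, -0.00120352,  0.0011885 ,
        0.00057344]), 'joint_efforts': array([ 7.84446438e-04, -3.92287374e+01,  1.88397467e+01,  4.18615848e+00,
       -4.68477403e-03, -1.93443618e-06]), 'position': array([177.81065277, 598.55879222, 230.21579957]), 'ee_rot': array([ 9.89578600e-01, -1.43989529e-01, -1.15361337e-04,  1.09398952e-03]), 'contact_force': array([-0.3953839 , -0.09216656,  0.35462572]), 'wrist_torque': array([-0.02575308,  0.01123807, -0.04693845]), 'gripper_width': 85.21112045913888}
top 54.37125111533981 [[-0.01, -0.984, 0.178, 325.673], [-1.0, 0.011, 0.009, 2.738], [-0.01, -0.178, -0.984, 1174.696], [0.0, 0.0, 0.0, 1.0]]
pack0 [(0.87, [152.0, 198.0, 18.0, 20.0]), (0.85, [115.0, 196.0, 22.0, 26.0]), (0.79, [124.0, 257.0, 26.0, 20.0]), (0.76, [368.0, 190.0, 22.0, 23.0]), (0.71, [168.0, 240.0, 23.0, 24.0]), (0.7, [390.0, 221.0, 30.0, 24.0]), (0.55, [327.0, 190.0, 27.0, 23.
[... 273 characters left out ...]
[338.0, 125.0, 53.0, 41.0]), (0.57, [245.0, 216.0, 28.0, 53.0])]
side 43.60973042167995 [[0.882, -0.35, 0.315, 19.053], [-0.47, -0.624, 0.624, -935.603], [-0.022, -0.699, -0.715, 1173.263], [0.0, 0.0, 0.0, 1.0]]
pack0 [(0.92, [295.0, 315.0, 26.0, 36.0]), (0.74, [155.0, 159.0, 21.0, 12.0]), (0.71, [292.0, 253.0, 28.0, 21.0]), (0.68, [198.0, 128.0, 17.0, 20.0]), (0.63, [313.0, 283.0, 29.0, 28.0]), (0.62, [180.0, 172.0, 26.0, 20.0]), (0.51, [209.0, 145.0, 21.0, 22.0])]
dock [(0.64, [248.0, 160.0, 85.0, 86.0])]
hood_lip [(0.86, [248.0, 163.0, 85.0, 88.0])]
button_top []
brush [(0.56, [210.0, 219.0, 42.0, 15.0])]
bowl [(0.91, [245.0, 114.0, 40.0, 30.0])]
stone [(0.84, [341.0, 239.0, 63.0, 53.0])]
```

View pics/top0.png

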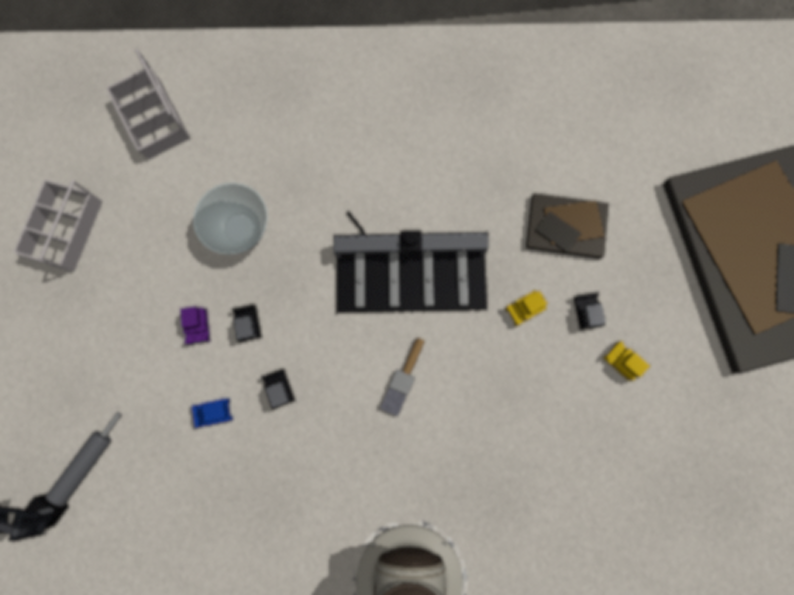

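View pics/side0.png

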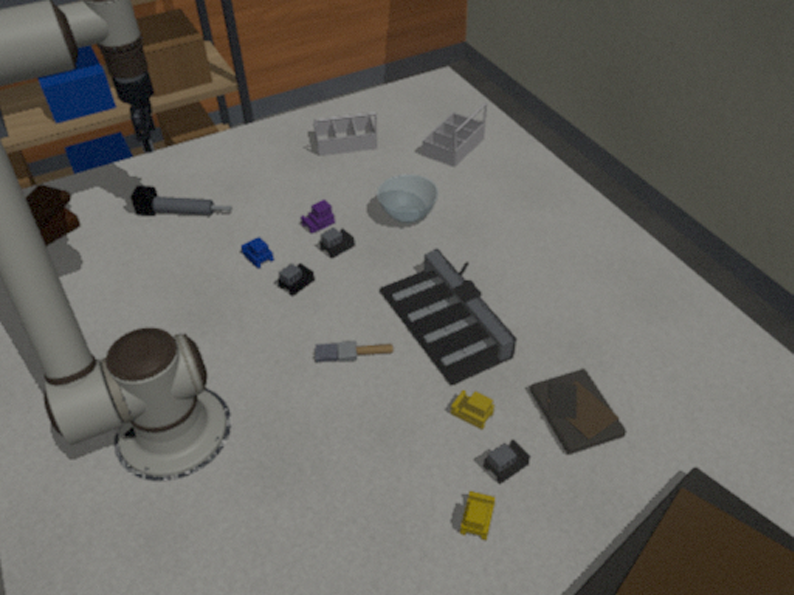

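The top picture shows three black/grey packs at enlarged pixels (246,323), (277,389) and (590,311). The dock is at (411,272). The look-alikes are purple (195,325), blue (212,412), and yellow (527,307) and (627,361). The three black/grey ones fit the description. I'll measure these roughly now and check each close up with the wrist camera.

Run:
```python
from h import *
t=get_image("top");s=get_image("side");S=1.55
P={}
for n,a,b in (("A",(246,323),(337,241)),("B",(277,389),(296,277)),("C",(590,311),(506,460)),("btn",(411,238),(464,291))):
    ra=ray(t,a[0]/S,a[1]/S);rb=ray(s,b[0]/S,b[1]/S);print(n,tri([ra,rb]).round(),atz(t,a[0]/S,a[1]/S,25).round())
for n,a,z in(("FL",(337,312),12),("FR",(487,311),12),("btn",(411,233),85),("brushhandle",(420,341),10),("brushtip",(394,408),10)):
    print(n,atz(t,a[0]/S,a[1]/S,z).round(1))
d=get_image("wrist");print(d["vfov"],np.round(d["mount"],3).tolist())
# orientation of packs in top
for n,bx in(("A",(148,194,26,28)),("B",(164,236,30,30)),("C",(364,186,30,30))):
    print(n,[ (round(r["score"],2),np.round(r["box"]).tolist()) for r in regions_of("pack0","top")][:1] if n=="A" else "")
print(read_state()["clock"])
```

```text
A [493. 321.  21.] [492. 320.  25.]
B [361. 255.  20.] [361. 254.  25.]
C [ 508. -371.   21.] [ 509. -370.   25.]
btn [645. -11.  71.] [665. -14.  25.]
FL [514.7 138.9  12. ]
FR [ 513.3 -165.9   12. ]
btn [657.4 -12.9  85. ]
brushhandle [453.9 -29.   10. ]
brushtip [321.5  24.5  10. ]
62.89822578404708 [[0.0, -0.966, -0.259, 65.07], [1.0, 0.0, -0.0, -0.593], [0.0, -0.259, 0.966, -142.525], [0.0, 0.0, 0.0, 1.0]]
A [(0.95, [369.0, 188.0, 23.0, 21.0])]
B 
C 
1.0
```

Emit:
servo_tool:
  turn:
    - [0, 0, 0.058]
    - [0, 0, 0.058]
    - [0, 0, 0.058]
    - [0, 0, 0.058]
    - [0, 0, 0.058]
  dp:
    - [0.054, -0.062, 0]
    - [0.054, -0.062, 0]
    - [0.054, -0.062, 0]
    - [0.054, -0.062, 0]
    - [0.054, -0.062, 0]
  fingers: [0.0854, 0.0854, 0.0854, 0.0854, 0.0854]

```text
clock: 1.62
position: [384.1, 361.8, 231.2]
ee_rot: [1.0, 0.01, 0.001, -0.001]
contact_force: [-0.5, 0.9, 0.5]
gripper_width: 85.4
```

Run:
```python
from h import *
st=read_state();print(st["position"].round(1),tool(st)[:3,:3].round(3).tolist(),st["clock"])
d=get_image("wrist");save(d,"pics/w1.png",s=1.55)
for r in regions_of("pack0","wrist"):
    x,y,w,h=r["box"];m=r["region"];print(round(r["score"],2),np.round(r["box"]),d["img"][m].mean(0).round(),atz(d,x+w/2,y+h/2,25,st).round())
```

```text
[384.1 361.8 231.2] [[1.0, 0.019, 0.002], [0.019, -1.0, 0.002], [0.002, -0.002, -1.0]] 1.625
0.91 [161.  21.  59.  82.] [60. 31. 76.] [489. 428.  25.]
0.74 [200. 190.  67.  52.] [20. 42. 85.] [320. 382.  25.]
0.69 [258.  22.  59.  77.] [49. 49. 49.] [493. 327.  25.]
0.61 [312. 150.  57.  74.] [41. 41. 42.] [359. 259.  25.]
0.41 [454.   0.  57.  48.] [32. 32. 32.] [531. 132.  25.]
```

View pics/w1.png

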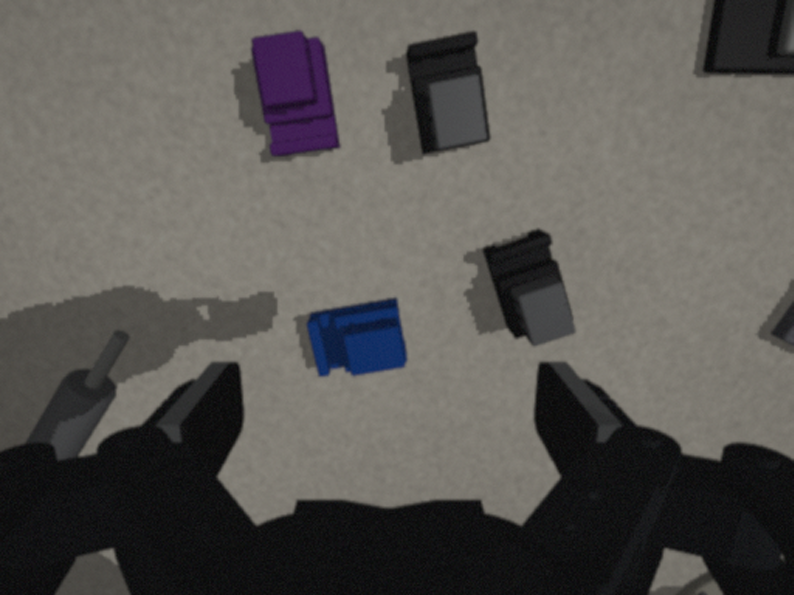

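```bash
cat >> h.py <<'E'
def grips(d,st,ztop,cam="wrist"):
    out=[]
    for r in regions_of("pack0",cam):
        m=r["region"].astype(np.uint8); x,y,w,h=r["box"]
        if min(x,y)<2 or x+w>509: continue
        px=d["img"][m>0].astype(float)
        if r["score"]<.3 or len(px)<300: continue
        c=px.mean(0)
        if c.max()-c.min()>12: continue
        v=d["img"].mean(2).astype(np.float32)
        t,_=cv2.threshold(v[m>0].astype(np.uint8),0,255,cv2.THRESH_BINARY+cv2.THRESH_OTSU)
        b=cv2.morphologyEx(((v>t)&(m>0)).astype(np.uint8),cv2.MORPH_OPEN,np.ones((3,3)))
        n,l,s,_=cv2.connectedComponentsWithStats(b); k=1+np.argmax(s[1:,4])
        cs,_=cv2.findContours((l==k).astype(np.uint8),cv2.RETR_EXTERNAL,cv2.CHAIN_APPROX_NONE)
        pts=np.array([atz(d,*p[0],ztop,st)[:2] for p in max(cs,key=len)],np.float32)
        (cx,cy),(a,bb),an=cv2.minAreaRect(pts); q=cv2.boxPoints(((cx,cy),(a,bb),an))
        e=[q[1]-q[0],q[2]-q[1]]; e=max(e,key=np.linalg.norm); e=e*np.sign(e[0])
        out.append(dict(score=round(r["score"],2),box=np.round(r["box"]),c=np.round([cx,cy],1),size=sorted(np.round([a,bb],1)),yaw=round(float(np.arctan2(e[1],e[0])),3),thr=t))
    return out
E
python3 - <<'E'
from h import *
st=read_state();d=get_image("wrist")
for g in grips(d,st,52):print(g)
E
```

```text
{'score': 0.81, 'box': array([310., 150.,  59.,  74.]), 'c': array([348.2, 252. ]), 'size': [np.float64(32.4), np.float64(39.5)], 'yaw': 0.349, 'thr': 47.0}
{'score': 0.75, 'box': array([255.,  19.,  57.,  83.]), 'c': array([478.8, 321.3]), 'size': [np.float64(31.0), np.float64(40.2)], 'yaw': 0.206, 'thr': 51.0}
```

Emit:
servo_tool:
  turn:
    - [0, 0, 0]
    - [0, 0, 0]
    - [0, 0, 0]
    - [0, 0, 0]
    - [0, 0, 0]
  dp:
    - [0.03, -0.062, 0.006]
    - [0.03, -0.062, 0.006]
    - [0.03, -0.062, 0.006]
    - [0.03, -0.062, 0.006]
    - [0.03, -0.062, 0.006]
  fingers: [0, 0, 0, 0, 0]

```text
clock: 2.45
position: [520.8, 83.8, 259.2]
ee_rot: [1.0, 0.017, 0.002, -0.002]
contact_force: [1.7, 0.7, -0.8]
gripper_width: 0.4
```

Emit:
servo_tool:
  turn:
    - [0, 0, 0]
    - [0, 0, 0]
    - [0, 0, 0]
    - [0, 0, 0]
    - [0, 0, 0]
  dp:
    - [0.024, -0.055, 0]
    - [0.024, -0.055, 0]
    - [0, -0.015, 0]
    - [0, 0, 0]
    - [0, 0, 0]
  fingers: [0, 0, 0, 0, 0]

```text
clock: 3.08
position: [572.3, -40.4, 259.1]
ee_rot: [1.0, 0.019, 0.003, -0.002]
contact_force: [-0.3, 0.2, 1.0]
gripper_width: -0.3
```

Run:
```python
from h import *
st=read_state();print(st["position"].round(1),tool(st)[:3,:3].round(3).tolist(),st["clock"])
d=get_image("wrist");save(d,"pics/w2.png",s=1.55)
for q in("dock","hood_lip","button_top","nub_row"):
    print(q,[(round(r["score"],2),np.round(r["box"],1).tolist()) for r in search_frame(q,"wrist")][:3])
```

```text
[572.3 -40.4 259.1] [[0.999, 0.039, 0.006], [0.039, -0.999, 0.005], [0.006, -0.004, -1.0]] 3.075
dock []
hood_lip [(0.64, [74.9, 11.9, 298.9, 190.9])]
button_top [(0.96, [207.4, 79.7, 30.3, 29.6])]
nub_row [(0.71, [70.4, 14.7, 306.0, 189.8])]
```

View pics/w2.png

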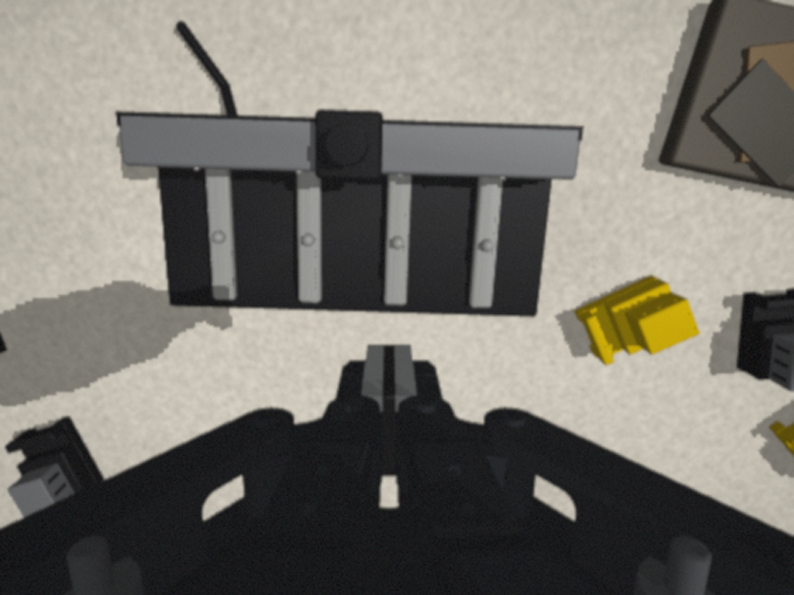

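The wrist picture shows the dock squarely. The nubs are at enlarged (218,237), (307,240), (397,242) and (487,245), the deck's front corners at (170,304) and (535,315), and the button at (347,145). I'll fit the dock pose to these.

```bash
cat > dockfit.py <<'E'
from h import *
from scipy.optimize import least_squares
def fit(d,st,obs,verbose=True):
    def res(p):
        c,s=np.cos(p[2]),np.sin(p[2]); r=[]
        for u,v,(X,Y,Z) in obs:
            w=np.array([p[0]+c*X-s*Y,p[1]+s*X+c*Y,Z]); r+=list(proj(d,w,st)-[u,v])
        return r
    s=least_squares(res,[618,-14,0],x_scale=[1,1,.01]);
    if verbose: print(s.x.round(4),np.round(s.fun,1).reshape(-1,2).tolist())
    return s.x
E
python3 - <<'E'
from dockfit import *
st=read_state();d=get_image("wrist");S=1.55
Y=[105,35,-35,-105]
o=[(a/S,b/S,(-43,y,29)) for (a,b),y in zip([(218,237),(307,240),(397,242),(487,245)],Y)]
o+=[(a/S,b/S,(-95,y,20)) for (a,b),y in zip([(224,299),(309,301),(396,304),(482,306)],Y)]
o+=[(170/S,304/S,(-105,155,12)),(535/S,315/S,(-105,-155,12))]
p=fit(d,st,o)
# height checks
for z in(82,90):print(z,atz(d,347/S,145/S,z,st).round(1))
c,s=np.cos(p[2]),np.sin(p[2])
print("button",p[0]+c*27.5,p[1]+s*27.5)
for i,y in enumerate([-105,-35,35,105]):print(i,round(p[0]-s*y,1),round(p[1]+c*y,1))
# C
for g in grips(d,st,52):print(g)
E
```

```text
[ 6.200369e+02 -1.089580e+01  9.800000e-03] [[-1.0, -0.1], [0.0, -0.4], [0.4, 0.1], [0.7, -0.2], [0.0, -0.4], [0.5, -0.0], [-0.4, -0.4], [-0.8, -0.1], [-1.2, 1.0], [1.7, 0.9]]
82 [646.3 -10.6  82. ]
90 [646.1 -11.3  90. ]
button 647.5355397620851 -10.626514125432356
0 621.1 -115.9
1 620.4 -45.9
2 619.7 24.1
3 619.0 94.1
{'score': 0.78, 'box': array([  3., 272.,  62.,  61.]), 'c': array([360.4, 244.9]), 'size': [np.float64(29.3), np.float64(56.0)], 'yaw': -1.082, 'thr': 61.0}
{'score': 0.58, 'box': array([ 73.,  15., 302., 189.]), 'c': array([ 595.8, -101.2]), 'size': [np.float64(123.2), np.float64(135.3)], 'yaw': -1.536, 'thr': 84.0}
```

Emit:
servo_tool:
  turn:
    - [0, 0, 0]
    - [0, 0, 0]
    - [0, 0, 0]
    - [0, 0, 0]
    - [0, 0, 0]
  dp:
    - [0.02, 0.008, -0.035]
    - [0.02, 0.008, -0.035]
    - [0.02, 0.008, -0.035]
    - [0.02, 0.008, -0.03]
    - [0, 0, 0]
  fingers: [0, 0, 0, 0, 0]

```text
clock: 4.05
position: [654.9, -7.7, 122.4]
ee_rot: [1.0, 0.019, 0.006, -0.002]
contact_force: [-0.5, 0.0, -1.1]
gripper_width: -0.1
```

Emit:
servo_tool:
  turn:
    - [0, 0, 0]
    - [0, 0, 0]
    - [0, 0, 0]
    - [0, 0, 0]
    - [0, 0, 0]
  dp:
    - [-0.007, -0.003, -0.015]
    - [0, 0, -0.011]
    - [0, 0, 0]
    - [0, 0, 0]
    - [0, 0, 0]
  fingers: [0, 0, 0, 0, 0]

```text
clock: 4.68
position: [650.0, -10.8, 101.6]
ee_rot: [1.0, 0.02, 0.01, -0.002]
contact_force: [-0.3, -0.4, 0.3]
gripper_width: -0.2
```

Emit:
servo_tool:
  turn:
    - [0, 0, 0]
    - [0, 0, 0]
    - [0, 0, 0]
    - [0, 0, 0]
    - [0, 0, 0]
  dp:
    - [0, 0, -0.005]
    - [0, 0, -0.004]
    - [0, 0, 0]
    - [0, 0, 0]
    - [0, 0, 0]
  fingers: [0, 0, 0, 0, 0]

```text
clock: 5.3
position: [650.3, -10.8, 92.6]
ee_rot: [1.0, 0.02, 0.01, -0.002]
contact_force: [-0.1, -0.1, 0.2]
gripper_width: -0.0
```

Emit:
servo_tool:
  turn:
    - [0, 0.02, 0]
    - [0, 0, 0]
    - [0, 0, 0]
    - [0, 0, 0]
    - [0, 0, 0]
  dp:
    - [-0.002, 0, -0.003]
    - [0, 0, -0.003]
    - [0, 0, 0]
    - [0, 0, 0]
    - [0, 0, 0]
  fingers: [0, 0, 0, 0, 0]

```text
clock: 5.92
position: [648.4, -10.8, 87.7]
ee_rot: [1.0, 0.02, 0.0, -0.003]
contact_force: [-1.4, 0.7, 2.6]
gripper_width: -0.1
```

Emit:
servo_tool:
  turn:
    - [0, 0, 0]
    - [0, 0, 0]
    - [0, 0, 0]
    - [0, 0, 0]
    - [0, 0, 0]
  dp:
    - [0, 0, -0.003]
    - [0, 0, 0]
    - [0, 0, 0]
    - [0, 0, 0]
    - [0, 0, 0]
  fingers: [0, 0, 0, 0, 0]

```text
clock: 6.55
position: [648.4, -10.8, 85.1]
ee_rot: [1.0, 0.02, 0.0, -0.002]
contact_force: [-0.6, 0.6, 3.2]
gripper_width: -0.1
```

Run:
```python
from h import *
st=read_state();print(st["position"].round(1),st["contact_force"].round(1))
```

```text
[648.4 -10.8  85.1] [-0.6  0.6  3.2]
```

Contact force was 2.6 N at z = 87.7 and 3.2 N at 85, and nothing at 92.6. So the button is out and the dock is unlocked. I'll fetch pack C on the right first.

Emit:
servo_tool:
  turn:
    - [0, 0, 0]
    - [0, 0, 0]
    - [0, 0, 0]
    - [0, 0, 0]
    - [0, 0, 0]
  dp:
    - [0, 0, 0.06]
    - [-0.01, -0.01, 0.06]
    - [-0.05, -0.062, 0]
    - [-0.05, -0.062, 0]
    - [-0.05, -0.062, 0]
  fingers: [0.0, 0.0, 0.07, 0.07, 0.07]

```text
clock: 7.18
position: [517.8, -169.3, 203.0]
ee_rot: [1.0, 0.023, 0.001, -0.002]
contact_force: [1.1, -0.7, 1.0]
gripper_width: 54.2
```

Emit:
servo_tool:
  turn:
    - [0, 0, 0]
    - [0, 0, 0]
    - [0, 0, 0]
    - [0, 0, 0]
    - [0, 0, 0]
  dp:
    - [-0.03, -0.062, 0]
    - [-0.03, -0.062, 0]
    - [0, -0.035, 0]
    - [0, 0, 0]
    - [0, 0, 0]
  fingers: [0.07, 0.07, 0.07, 0.07, 0.07]

```text
clock: 7.8
position: [459.6, -320.2, 200.8]
ee_rot: [1.0, 0.02, 0.001, -0.003]
contact_force: [0.2, 0.0, -1.0]
gripper_width: 70.0
```

```bash
cat > look.py <<'E'
from h import *
import sys
st=read_state();T=tool(st);print(st["position"].round(1),"yaw",round(np.arctan2(T[1,0],T[0,0]),3),"tilt",T[:2,2].round(3),st["clock"])
d=get_image("wrist");save(d,f"pics/{sys.argv[1]}.png",s=1.2)
for g in grips(d,st,52):print(g)
E
python3 look.py w3
```

```text
[ 459.6 -320.2  200.8] yaw 0.041 tilt [0.002 0.006] 7.8
{'score': 0.61, 'box': array([275.,  84.,  54.,  77.]), 'c': array([ 496.9, -370.8]), 'size': [np.float64(32.0), np.float64(39.4)], 'yaw': 0.139, 'thr': 51.0}
```

View pics/w3.png

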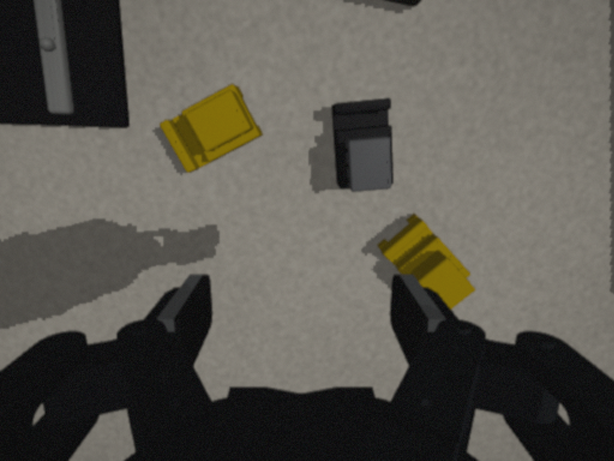

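Picture: pack C is at (365,145), black base with grey grip. Both neighbours, at (212,128) and (430,260), are yellow. C is the one meant.

Emit:
servo_tool:
  turn:
    - [0, 0, 0.05]
    - [0, 0, 0.05]
    - [0, 0, 0]
    - [0, 0, 0]
    - [0, 0, 0]
  dp:
    - [0.018, -0.025, -0.04]
    - [0.018, -0.025, -0.04]
    - [0, 0, -0.02]
    - [0, 0, 0]
    - [0, 0, 0]
  fingers: [0.06, 0.06, 0.06, 0.06, 0.06]

```text
clock: 8.52
position: [501.1, -366.1, 100.6]
ee_rot: [0.997, 0.078, 0.004, -0.002]
contact_force: [0.4, -0.1, 0.6]
gripper_width: 59.7
```

```bash
python3 look.py w4
```

```text
[ 501.1 -366.1  100.6] yaw 0.156 tilt [0.007 0.004] 8.525
{'score': 0.59, 'box': array([225., 130.,  68., 115.]), 'c': array([ 497.4, -370.6]), 'size': [np.float64(31.4), np.float64(39.5)], 'yaw': 0.126, 'thr': 47.0}
```

Emit:
servo_tool:
  turn:
    - [0, 0, -0.025]
    - [0, 0, 0]
    - [0, 0, 0]
    - [0, 0, 0]
    - [0, 0, 0]
  dp:
    - [-0.004, -0.0045, -0.025]
    - [0, 0, -0.025]
    - [0, 0, -0.018]
    - [0, 0, 0]
    - [0, 0, 0]
  fingers: [0.06, 0.06, 0.06, 0.06, 0.06]

```text
clock: 9.25
position: [500.9, -371.5, 39.6]
ee_rot: [0.998, 0.066, 0.01, 0.002]
contact_force: [-0.5, 0.4, 0.0]
gripper_width: 59.6
```

Emit:
servo_tool:
  turn:
    - [0, 0.018, 0]
    - [0, 0, 0]
    - [0, 0, 0]
    - [0, 0, 0]
    - [0, 0, 0]
  dp:
    - [-0.003, 0.001, -0.005]
    - [0, 0, -0.005]
    - [0, 0, 0]
    - [0, 0, 0]
    - [0, 0, 0]
  fingers: [0.06, 0.06, 0.06, 0.02, 0.02]

```text
clock: 9.88
position: [499.2, -370.9, 31.9]
ee_rot: [0.998, 0.066, 0.003, 0.003]
contact_force: [0.0, 0.2, -2.2]
gripper_width: 30.6
```

Emit:
servo_tool:
  turn:
    - [0, 0, 0]
    - [0, 0, 0]
    - [0, 0, 0]
    - [0, 0, 0]
    - [0, 0, 0]
  dp:
    - [0, 0, 0]
    - [0, 0, 0]
    - [0, 0, 0]
    - [0, 0, 0.01]
    - [0, 0, 0.01]
  fingers: [0.02, 0.02, 0.02, 0.02, 0.02]

```text
clock: 10.5
position: [497.4, -370.1, 50.7]
ee_rot: [0.998, 0.066, 0.001, 0.001]
contact_force: [0.6, 0.5, -2.9]
gripper_width: 30.5
```

Pack C is held: opening 30.5 mm, about 3 N of weight. I'll carry it to shoe 0.

Emit:
servo_tool:
  turn:
    - [0, 0, -0.025]
    - [0, 0, -0.025]
    - [0, 0, -0.025]
    - [0, 0, -0.025]
    - [0, 0, -0.02]
  dp:
    - [0, 0, 0.04]
    - [0.01, 0.04, 0.03]
    - [0.015, 0.05, 0]
    - [0.015, 0.05, 0]
    - [0.015, 0.05, 0]
  fingers: [0.02, 0.02, 0.02, 0.02, 0.02]

```text
clock: 11.12
position: [552.0, -178.0, 125.6]
ee_rot: [1.0, -0.0, 0.002, 0.001]
contact_force: [1.3, 0.5, -4.0]
gripper_width: 31.0
```

Emit:
servo_tool:
  turn:
    - [0, 0, 0]
    - [0, 0, 0]
    - [0, 0, 0]
    - [0, 0, 0]
    - [0, 0, 0]
  dp:
    - [0.01, 0.045, 0]
    - [0.003, 0.018, 0]
    - [0, 0, 0]
    - [0, 0, 0]
    - [0, 0, 0]
  fingers: [0.02, 0.02, 0.02, 0.02, 0.02]

```text
clock: 11.75
position: [564.7, -111.3, 127.1]
ee_rot: [1.0, 0.001, 0.002, 0.0]
contact_force: [-0.0, -0.5, -3.6]
gripper_width: 30.8
```

```bash
cat > pose.py <<'E'
from h import *
st=read_state();T=tool(st);print(st["position"].round(1),"yaw",round(np.arctan2(T[1,0],T[0,0]),3),"tilt",T[:2,2].round(3),st["contact_force"].round(1),round(st["gripper_width"],1),st["clock"])
E
python3 pose.py
```

```text
[ 564.7 -111.3  127.1] yaw 0.002 tilt [ 0.005 -0.001] [-0.  -0.5 -3.6] 30.8 11.75
```

Emit:
servo_tool:
  turn:
    - [0, 0.006, 0.008]
    - [0, 0.006, 0]
    - [0, 0.006, 0]
    - [0, 0, 0]
    - [0, 0, 0]
  dp:
    - [-0.002, -0.005, -0.025]
    - [-0.001, 0, -0.025]
    - [-0.001, 0, -0.012]
    - [0, 0, 0]
    - [0, 0, 0]
  fingers: [0.02, 0.02, 0.02, 0.02, 0.02]

```text
clock: 12.38
position: [561.3, -120.7, 65.3]
ee_rot: [1.0, 0.002, -0.005, 0.001]
contact_force: [0.8, 0.5, -3.3]
gripper_width: 30.9
```

```bash
python3 pose.py
python3 - <<'E'
from h import *
st=read_state();d=get_image("wrist");save(d,"pics/w5.png",s=1.4)
E
```

```text
[ 561.3 -120.7   65.3] yaw 0.004 tilt [-0.01  -0.001] [ 0.8  0.5 -3.3] 30.9 12.375
```

View pics/w5.png

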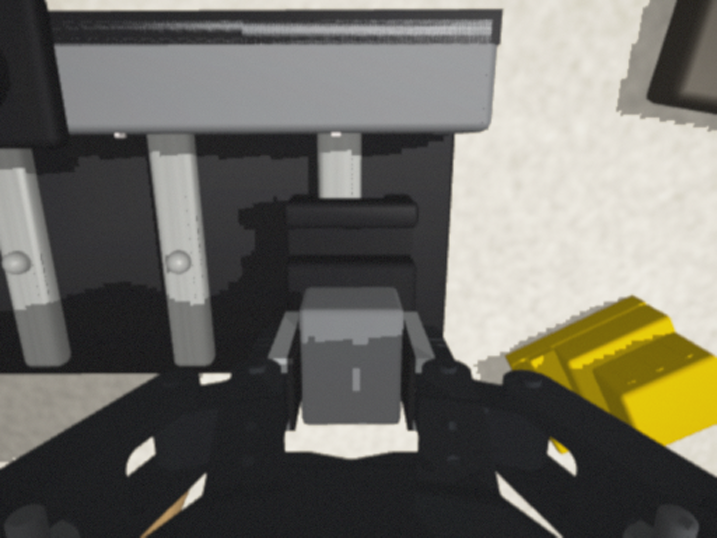

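The pack hangs just right of the rail, with the rail centre at (340,165) and the pack centre at (352,330). I'll check the offset from these pixels.

Run:
```python
from h import *
st=read_state();d=get_image("wrist");S=1.4
print("rail0",atz(d,340.5/S,165/S,22,st).round(1),"nub1",atz(d,178/S,262/S,29,st).round(1),"nub2",atz(d,16/S,263/S,29,st).round(1),"deckfrontR",atz(d,441/S,373/S,12,st).round(1))
print("hood corner",atz(d,489/S,130/S,62,st).round(1),"pack",atz(d,352/S,213/S,st["position"][2]-32+28,st).round(1), atz(d,351/S,360/S,st["position"][2]-32+52,st).round(1))
```

```text
rail0 [ 617.6 -115.6   22. ] nub1 [577.7 -47.3  29. ] nub2 [577.   20.9  29. ] deckfrontR [ 516.3 -165.    12. ]
hood corner [ 630.9 -163.5   62. ] pack [ 604.1 -120.2   61.3] [ 562.6 -120.1   85.3]
```

Emit:
servo_tool:
  turn:
    - [0, -0.01, 0.006]
    - [0, 0, 0]
    - [0, 0, 0]
    - [0, 0, 0]
    - [0, 0, 0]
  dp:
    - [0.002, 0.004, 0]
    - [0, 0, -0.006]
    - [0, 0, -0.006]
    - [0, 0, -0.005]
    - [0, 0, 0]
  fingers: [0.02, 0.02, 0.02, 0.02, 0.02]

```text
clock: 13.1
position: [564.1, -115.7, 48.5]
ee_rot: [1.0, 0.006, 0.002, 0.001]
contact_force: [-0.3, -0.1, -2.6]
gripper_width: 30.7
```

```bash
python3 pose.py
```

```text
[ 564.1 -115.7   48.5] yaw 0.012 tilt [ 0.003 -0.001] [-0.3 -0.1 -2.6] 30.7 13.1
```

Emit:
servo_tool:
  turn:
    - [0, 0, 0]
    - [0, 0, 0]
    - [0, 0, 0]
    - [0, 0, 0]
    - [0, 0, 0]
  dp:
    - [0, 0, -0.003]
    - [0, 0, -0.0015]
    - [0, 0, 0]
    - [0, 0, 0]
    - [0, 0, 0]
  fingers: [0.02, 0.02, 0.02, 0.02, 0.02]

```text
clock: 13.72
position: [564.4, -115.8, 44.1]
ee_rot: [1.0, 0.006, 0.002, 0.001]
contact_force: [0.1, 1.1, -3.1]
gripper_width: 31.1
```

Emit:
servo_tool:
  turn:
    - [0, 0, 0]
    - [0, 0, 0]
    - [0, 0, 0]
    - [0, 0, 0]
    - [0, 0, 0]
  dp:
    - [0.01, 0, 0]
    - [0.01, 0, 0]
    - [0.01, 0, 0]
    - [0, 0, 0]
    - [0, 0, 0]
  fingers: [0.02, 0.02, 0.02, 0.02, 0.02]

```text
clock: 14.35
position: [597.4, -115.9, 44.0]
ee_rot: [1.0, 0.006, 0.002, 0.001]
contact_force: [-0.2, -0.3, -2.7]
gripper_width: 30.8
```

```bash
python3 pose.py
```

```text
[ 597.4 -115.9   44. ] yaw 0.012 tilt [ 0.005 -0.001] [-0.2 -0.3 -2.7] 30.8 14.35
```

Emit:
servo_tool:
  turn:
    - [0, 0, 0]
    - [0, 0, 0]
    - [0, 0, 0]
    - [0, 0, 0]
    - [0, 0, 0]
  dp:
    - [0.005, 0, 0]
    - [0.005, 0, 0]
    - [0.004, 0, 0]
    - [0.002, 0, 0]
    - [0, 0, 0]
  fingers: [0.02, 0.02, 0.02, 0.02, 0.02]

```text
clock: 14.98
position: [609.1, -115.9, 44.3]
ee_rot: [1.0, 0.005, -0.004, 0.001]
contact_force: [0.4, -0.4, -2.5]
gripper_width: 30.9
```

```bash
python3 pose.py
python3 - <<'E'
from h import *
st=read_state();d=get_image("wrist");save(d,"pics/w6.png",s=1.4)
E
```

```text
[ 609.1 -115.9   44.3] yaw 0.011 tilt [-0.007 -0.001] [ 0.4 -0.4 -2.5] 30.9 14.975
```

View pics/w6.png

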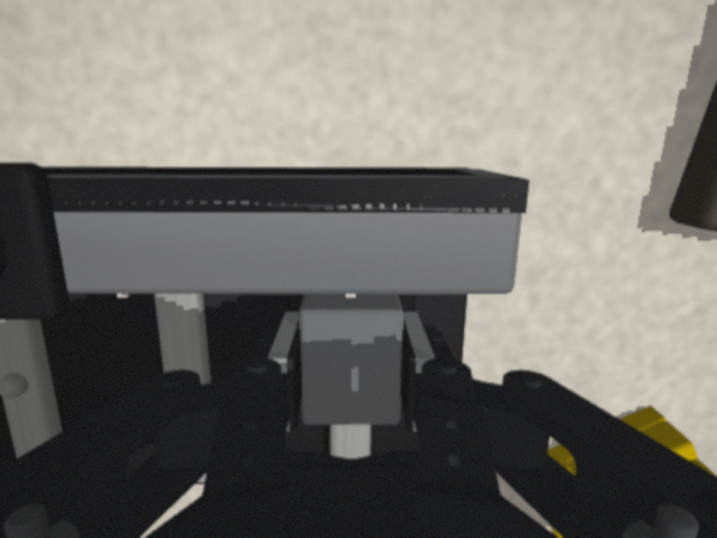

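Emit:
servo_tool:
  turn:
    - [0, 0, 0]
    - [0, 0, 0]
    - [0, 0, 0]
    - [0, 0, 0]
    - [0, 0, 0]
  dp:
    - [0.003, 0, 0]
    - [0.003, 0, 0]
    - [0.003, 0, 0]
    - [0.003, 0, 0]
    - [0.003, 0, 0]
  fingers: [0.02, 0.02, 0.02, 0.02, 0.02]

```text
clock: 15.65
position: [609.3, -115.9, 45.6]
ee_rot: [1.0, 0.005, -0.021, 0.0]
contact_force: [-8.4, 0.9, 5.0]
gripper_width: 30.6
```

```bash
python3 pose.py
```

```text
[ 609.3 -115.9   45.6] yaw 0.009 tilt [-0.042 -0.001] [-8.4  0.9  5. ] 30.6 15.65
```

It stopped at x = 609.3 against 8 N, which is where home was predicted. I'll release, back off and look.

Emit:
servo_tool:
  turn:
    - [0, 0, 0]
    - [0, 0, 0]
    - [0, -0.02, 0]
    - [0, -0.02, 0]
    - [0, 0, 0]
  dp:
    - [0, 0, 0]
    - [0, 0, 0]
    - [0, 0, 0.01]
    - [0, 0, 0.03]
    - [0, 0, 0.03]
  fingers: [0.045, 0.045, 0.045, 0.045, 0.045]

```text
clock: 16.27
position: [612.0, -116.1, 117.6]
ee_rot: [1.0, 0.005, 0.003, 0.001]
contact_force: [0.5, -0.1, 0.2]
gripper_width: 45.1
```

Emit:
servo_tool:
  turn:
    - [0, 0, 0]
    - [0, 0, 0]
    - [0, 0, 0]
    - [0, 0, 0]
    - [0, 0, 0]
  dp:
    - [-0.04, 0.03, 0.04]
    - [-0.04, 0.06, 0.04]
    - [-0.03, 0.06, 0.02]
    - [0, 0, 0]
    - [0, 0, 0]
  fingers: [0.07, 0.07, 0.07, 0.07, 0.07]

```text
clock: 16.9
position: [517.3, 15.1, 213.7]
ee_rot: [1.0, 0.005, 0.013, -0.001]
contact_force: [-0.1, 0.4, -0.3]
gripper_width: 69.8
```

```bash
python3 pose.py
python3 - <<'E'
from h import *
st=read_state();d=get_image("wrist");save(d,"pics/w7.png",s=1.4)
for r in search_frame("pack0","wrist"):print(round(r["score"],2),np.round(r["box"]))
for r in search_frame("pack0","top"):print(round(r["score"],2),np.round(r["box"]))
E
```

```text
[517.3  15.1 213.7] yaw 0.011 tilt [0.025 0.002] [-0.1  0.4 -0.3] 69.8 16.9
0.9 [ 14. 260.  62.  28.]
0.76 [440. 136.  72.  71.]
0.71 [102.   0. 361. 170.]
0.59 [356.  55.  62.  55.]
0.57 [  0. 164.  16.  50.]
0.97 [117. 196.  18.  27.]
0.96 [166. 239.  23.  26.]
0.85 [366. 190.  24.  22.]
0.81 [149. 198.  20.  23.]
0.8 [392. 222.  30.  23.]
0.77 [123. 258.  27.  18.]
0.76 [326. 191.  27.  20.]
```

View pics/w7.png

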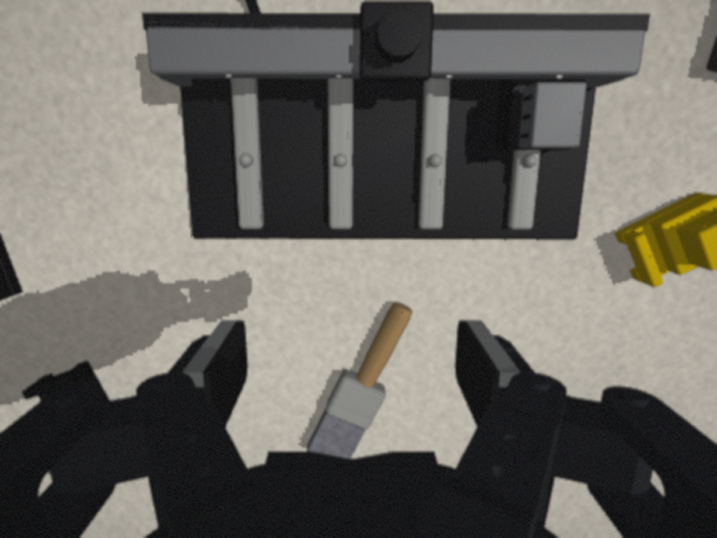

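Pack C is home on shoe 0, with its grip at (557,115) and the nub visible behind its tail at (528,160). Next is pack A.

Emit:
servo_tool:
  turn:
    - [0, 0.02, 0.04]
    - [0, 0, 0.04]
    - [0, 0, 0.04]
    - [0, 0, 0.04]
    - [0, 0, 0.03]
  dp:
    - [-0.015, 0.06, -0.01]
    - [-0.015, 0.06, -0.01]
    - [-0.015, 0.06, -0.01]
    - [-0.01, 0.06, 0]
    - [-0.01, 0.05, 0]
  fingers: [0.07, 0.07, 0.07, 0.06, 0.06]

```text
clock: 17.68
position: [454.2, 303.8, 177.8]
ee_rot: [0.996, 0.093, -0.001, 0.002]
contact_force: [0.1, -0.4, -0.8]
gripper_width: 59.4
```

Emit:
servo_tool:
  turn:
    - [0, 0, 0]
    - [0, 0, 0]
    - [0, 0, 0]
    - [0, 0, 0]
    - [0, 0, 0]
  dp:
    - [0, 0, -0.01]
    - [0, 0, 0]
    - [0, 0, 0]
    - [0, 0, 0]
    - [0, 0, 0]
  fingers: [0.06, 0.06, 0.06, 0.06, 0.06]

```text
clock: 18.3
position: [456.0, 302.1, 165.1]
ee_rot: [0.996, 0.091, -0.002, 0.003]
contact_force: [0.1, -0.1, 0.2]
gripper_width: 60.4
```

```bash
python3 look.py w8
```

```text
[456.  302.1 165.1] yaw 0.182 tilt [-0.003 -0.007] 18.3
{'score': 0.95, 'box': array([202.,  91.,  58.,  82.]), 'c': array([479.3, 320.9]), 'size': [np.float64(31.7), np.float64(40.3)], 'yaw': 0.214, 'thr': 55.0}
{'score': 0.82, 'box': array([248., 231.,  56.,  92.]), 'c': array([348.6, 251.6]), 'size': [np.float64(33.8), np.float64(40.3)], 'yaw': 0.345, 'thr': 52.0}
```

Emit:
servo_tool:
  turn:
    - [0, 0, 0.03]
    - [0, 0.006, 0]
    - [0, 0.006, 0]
    - [0, 0.006, 0]
    - [0, 0, 0]
  dp:
    - [0.012, 0.01, -0.025]
    - [0.01, 0.009, -0.025]
    - [0, 0, -0.025]
    - [-0.001, 0, -0.025]
    - [0, 0, 0]
  fingers: [0.06, 0.06, 0.06, 0.06, 0.06]

```text
clock: 19.02
position: [478.7, 322.3, 64.8]
ee_rot: [0.994, 0.106, -0.009, 0.0]
contact_force: [0.6, -0.1, -0.9]
gripper_width: 60.1
```

```bash
python3 pose.py
```

```text
[478.7 322.3  64.8] yaw 0.213 tilt [-0.018 -0.003] [ 0.6 -0.1 -0.9] 60.1 19.025
```

Emit:
servo_tool:
  turn:
    - [0, -0.016, 0]
    - [0, 0, 0]
    - [0, 0, 0]
    - [0, 0, 0]
    - [0, 0, 0]
  dp:
    - [0, -0.001, -0.015]
    - [0, 0, -0.012]
    - [0, 0, -0.005]
    - [0, 0, 0]
    - [0, 0, 0]
  fingers: [0.06, 0.06, 0.06, 0.06, 0.06]

```text
clock: 19.65
position: [481.5, 323.8, 36.7]
ee_rot: [0.994, 0.107, 0.003, -0.001]
contact_force: [-0.1, -0.1, -1.2]
gripper_width: 59.9
```

Emit:
servo_tool:
  turn:
    - [0, 0, 0]
    - [0, 0, 0]
    - [0, 0, 0]
    - [0, 0, 0]
    - [0, 0, 0]
  dp:
    - [0, 0, 0]
    - [0, 0, 0]
    - [0, 0, 0]
    - [0, 0, 0]
    - [0, 0, 0]
  fingers: [0.02, 0.02, 0.02, 0.02, 0.02]

```text
clock: 20.27
position: [481.9, 324.1, 37.7]
ee_rot: [0.994, 0.107, 0.003, -0.002]
contact_force: [-0.1, 0.1, -0.1]
gripper_width: 30.2
```

```bash
python3 pose.py
```

```text
[481.9 324.1  37.7] yaw 0.215 tilt [0.006 0.004] [-0.1  0.1 -0.1] 30.2 20.275
```

Emit:
servo_tool:
  turn:
    - [0, 0, 0]
    - [0, 0, 0]
    - [0, 0, 0]
    - [0, 0, 0]
    - [0, 0, 0]
  dp:
    - [0, 0, 0]
    - [-0.003, 0, -0.003]
    - [0, 0, -0.003]
    - [0, 0, 0]
    - [0, 0, 0]
  fingers: [0.04, 0.04, 0.04, 0.02, 0.02]

```text
clock: 20.9
position: [478.8, 324.3, 31.4]
ee_rot: [0.994, 0.107, 0.004, -0.002]
contact_force: [-1.0, -0.0, -0.1]
gripper_width: 30.9
```

Emit:
servo_tool:
  turn:
    - [0, 0, 0]
    - [0, 0, 0]
    - [0, 0, 0]
    - [0, 0, 0]
    - [0, 0, 0]
  dp:
    - [0, 0, 0]
    - [0, 0, 0]
    - [0, 0, 0]
    - [0, 0, 0]
    - [0, 0, 0]
  fingers: [0.02, 0.02, 0.02, 0.02, 0.02]

```text
clock: 21.52
position: [478.8, 324.3, 31.4]
ee_rot: [0.994, 0.107, 0.003, -0.002]
contact_force: [-0.3, 0.4, 0.4]
gripper_width: 30.6
```

```bash
python3 pose.py
```

```text
[478.8 324.3  31.4] yaw 0.215 tilt [0.007 0.004] [-0.3  0.4  0.4] 30.6 21.525
```

Emit:
servo_tool:
  turn:
    - [0, 0, 0]
    - [0, 0, -0.05]
    - [0, 0, -0.05]
    - [0, 0, -0.05]
    - [0, 0, -0.05]
  dp:
    - [0, 0, 0.04]
    - [0.01, -0.03, 0.04]
    - [0.02, -0.055, 0]
    - [0.02, -0.055, 0]
    - [0.02, -0.055, 0]
  fingers: [0.02, 0.02, 0.02, 0.02, 0.02]

```text
clock: 22.15
position: [547.1, 126.6, 110.3]
ee_rot: [1.0, 0.008, 0.001, -0.001]
contact_force: [1.0, 0.5, -2.4]
gripper_width: 31.0
```

Emit:
servo_tool:
  turn:
    - [0, 0, 0]
    - [0, 0, 0]
    - [0, 0, 0]
    - [0, 0, 0]
    - [0, 0, 0]
  dp:
    - [0.008, -0.02, 0]
    - [0, 0, 0]
    - [0, 0, 0]
    - [0, 0, 0]
    - [0, 0, 0]
  fingers: [0.02, 0.02, 0.02, 0.02, 0.02]

```text
clock: 22.78
position: [553.0, 103.2, 107.5]
ee_rot: [1.0, 0.005, -0.002, -0.0]
contact_force: [-0.5, -0.1, -3.1]
gripper_width: 30.6
```

```bash
python3 pose.py
```

```text
[553.  103.2 107.5] yaw 0.01 tilt [-0.004  0.   ] [-0.5 -0.1 -3.1] 30.6 22.775
```

Emit:
servo_tool:
  turn:
    - [0, 0.004, 0]
    - [0, 0.004, 0]
    - [0, 0, 0]
    - [0, 0, 0]
    - [0, 0, 0]
  dp:
    - [0.003, -0.009, -0.015]
    - [0.001, 0, -0.016]
    - [0, 0, -0.016]
    - [0, 0, 0]
    - [0, 0, 0]
  fingers: [0.02, 0.02, 0.02, 0.02, 0.02]

```text
clock: 23.4
position: [556.5, 94.2, 55.6]
ee_rot: [1.0, 0.006, -0.008, 0.0]
contact_force: [0.0, 0.3, -2.8]
gripper_width: 30.8
```

```bash
python3 pose.py
python3 - <<'E'
from h import *
st=read_state();d=get_image("wrist");save(d,"pics/w9.png",s=1.4)
E
```

```text
[556.5  94.2  55.6] yaw 0.011 tilt [-0.015 -0.001] [ 0.   0.3 -2.8] 30.8 23.4
```

View pics/w9.png

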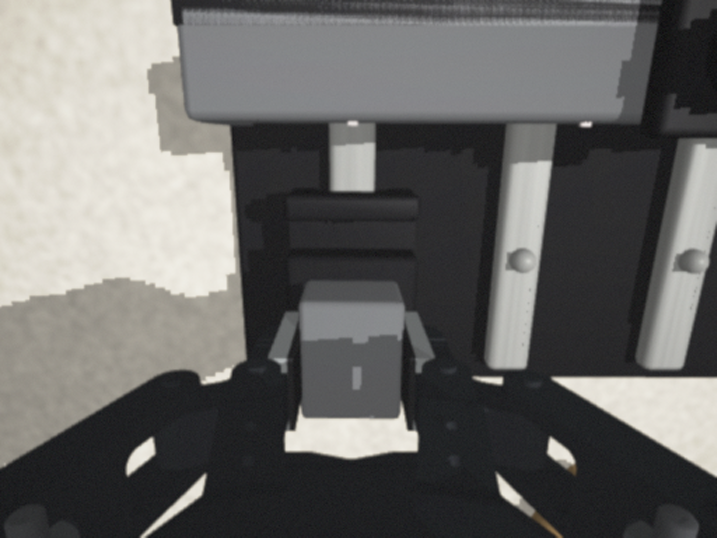

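Pack and rail are in line, both at column 352. I'll lower it and slide it home.

Emit:
servo_tool:
  turn:
    - [0, -0.013, 0]
    - [0, 0, 0]
    - [0, 0, 0]
    - [0, 0, 0]
    - [0, 0, 0]
  dp:
    - [0.003, 0, -0.004]
    - [0, 0, -0.004]
    - [0, 0, -0.0025]
    - [0, 0, 0]
    - [0, 0, 0]
  fingers: [0.02, 0.02, 0.02, 0.02, 0.02]

```text
clock: 24.08
position: [560.3, 94.5, 46.0]
ee_rot: [1.0, 0.006, 0.0, -0.0]
contact_force: [-0.5, -0.0, -1.8]
gripper_width: 30.4
```

Emit:
servo_tool:
  turn:
    - [0, 0, 0]
    - [0, 0, 0]
    - [0, 0, 0]
    - [0, 0, 0]
    - [0, 0, 0]
  dp:
    - [0.01, 0, 0]
    - [0.01, 0, 0]
    - [0.008, 0, 0]
    - [0, 0, 0]
    - [0, 0, 0]
  fingers: [0.02, 0.02, 0.02, 0.02, 0.02]

```text
clock: 24.7
position: [591.3, 94.6, 46.1]
ee_rot: [1.0, 0.006, 0.001, -0.0]
contact_force: [-1.0, -0.1, -2.7]
gripper_width: 30.7
```

```bash
python3 pose.py
```

```text
[591.3  94.6  46.1] yaw 0.011 tilt [0.002 0.   ] [-1.  -0.1 -2.7] 30.7 24.7
```

Emit:
servo_tool:
  turn:
    - [0, 0, 0]
    - [0, 0, 0]
    - [0, 0, 0]
    - [0, 0, 0]
    - [0, 0, 0]
  dp:
    - [0, 0, -0.0018]
    - [0.006, 0, 0]
    - [0.005, 0, 0]
    - [0.004, 0, 0]
    - [0, 0, 0]
  fingers: [0.02, 0.02, 0.02, 0.02, 0.02]

```text
clock: 25.32
position: [604.8, 94.4, 43.8]
ee_rot: [1.0, 0.006, -0.001, 0.0]
contact_force: [-1.3, 0.7, -1.1]
gripper_width: 30.6
```

Emit:
servo_tool:
  turn:
    - [0, 0, 0]
    - [0, 0, 0]
    - [0, 0, 0]
    - [0, 0, 0]
    - [0, 0, 0]
  dp:
    - [0.003, 0, 0]
    - [0.003, 0, 0]
    - [0.003, 0, 0]
    - [0.003, 0, 0]
    - [0.003, 0, 0]
  fingers: [0.02, 0.02, 0.02, 0.02, 0.02]

```text
clock: 25.95
position: [605.1, 94.2, 45.1]
ee_rot: [1.0, 0.006, -0.017, 0.002]
contact_force: [-9.6, 2.8, 5.2]
gripper_width: 30.4
```

```bash
python3 pose.py
```

```text
[605.1  94.2  45.1] yaw 0.012 tilt [-0.034 -0.005] [-9.6  2.8  5.2] 30.4 25.95
```

It's against the wall at x = 605.1 with 9.6 N, as predicted. I'll release it and go to pack B.

Emit:
servo_tool:
  turn:
    - [0, 0, 0]
    - [0, 0, 0]
    - [0, -0.015, 0]
    - [0, -0.015, 0]
    - [0, 0, 0]
  dp:
    - [0, 0, 0]
    - [0, 0, 0]
    - [0, 0, 0.01]
    - [0, 0, 0.03]
    - [0, 0, 0.04]
  fingers: [0.045, 0.045, 0.045, 0.045, 0.045]

```text
clock: 26.58
position: [606.6, 93.8, 126.7]
ee_rot: [1.0, 0.006, -0.0, 0.003]
contact_force: [2.0, -0.2, -0.0]
gripper_width: 45.1
```

Emit:
servo_tool:
  turn:
    - [0, 0, 0]
    - [0, 0, 0.08]
    - [0, 0, 0.08]
    - [0, 0, 0.08]
    - [0, 0, 0.08]
  dp:
    - [-0.03, 0.02, 0.04]
    - [-0.058, 0.036, 0]
    - [-0.058, 0.036, 0]
    - [-0.058, 0.036, 0]
    - [-0.04, 0.025, 0]
  fingers: [0.06, 0.06, 0.06, 0.06, 0.06]

```text
clock: 27.2
position: [376.7, 242.1, 176.2]
ee_rot: [0.986, 0.168, 0.011, -0.003]
contact_force: [-0.4, 0.6, -0.2]
gripper_width: 60.1
```

Emit:
servo_tool:
  turn:
    - [0, 0, 0]
    - [0, 0, 0]
    - [0, 0, 0]
    - [0, 0, 0]
    - [0, 0, 0]
  dp:
    - [0, 0, 0]
    - [0, 0, 0]
    - [0, 0, 0]
    - [0, 0, 0]
    - [0, 0, 0]
  fingers: [0.06, 0.06, 0.06, 0.06, 0.06]

```text
clock: 27.82
position: [377.6, 242.7, 178.4]
ee_rot: [0.986, 0.168, 0.014, -0.004]
contact_force: [-0.1, 0.3, 0.2]
gripper_width: 60.1
```

```bash
python3 look.py w10
```

```text
[377.6 242.7 178.4] yaw 0.338 tilt [0.026 0.013] 27.825
{'score': 0.91, 'box': array([208., 151.,  46.,  80.]), 'c': array([348.8, 251.5]), 'size': [np.float64(32.5), np.float64(38.7)], 'yaw': 0.34, 'thr': 48.0}
```

Emit:
servo_tool:
  turn:
    - [-0.013, 0.026, 0]
    - [0, 0, 0]
    - [0, 0, 0]
    - [0, 0, 0]
    - [0, 0, 0]
  dp:
    - [-0.014, 0.004, -0.028]
    - [-0.014, 0.004, -0.028]
    - [0, 0, -0.028]
    - [0, 0, -0.028]
    - [0, 0, 0]
  fingers: [0.06, 0.06, 0.06, 0.06, 0.06]

```text
clock: 28.55
position: [350.1, 251.3, 64.2]
ee_rot: [0.986, 0.167, 0.001, -0.001]
contact_force: [-0.3, 0.1, 0.1]
gripper_width: 59.9
```

```bash
python3 pose.py
```

```text
[350.1 251.3  64.2] yaw 0.337 tilt [0.001 0.001] [-0.3  0.1  0.1] 59.9 28.55
```

Emit:
servo_tool:
  turn:
    - [0, 0, 0]
    - [0, 0, 0]
    - [0, 0, 0]
    - [0, 0, 0]
    - [0, 0, 0]
  dp:
    - [-0.002, 0, -0.014]
    - [-0.001, 0, -0.012]
    - [0, 0, -0.008]
    - [0, 0, 0]
    - [0, 0, 0]
  fingers: [0.06, 0.06, 0.06, 0.06, 0.06]

```text
clock: 29.18
position: [349.6, 254.1, 32.3]
ee_rot: [0.986, 0.168, 0.004, -0.003]
contact_force: [-0.2, -0.9, -0.3]
gripper_width: 59.8
```

Emit:
servo_tool:
  turn:
    - [0, 0, 0]
    - [0, 0, 0]
    - [0, 0, 0]
    - [0, 0, 0]
    - [0, 0, 0]
  dp:
    - [0, 0, 0]
    - [0, 0, 0]
    - [0, 0, 0]
    - [0, 0, 0]
    - [0, 0, 0]
  fingers: [0.02, 0.02, 0.02, 0.02, 0.02]

```text
clock: 29.8
position: [349.7, 254.1, 33.1]
ee_rot: [0.986, 0.168, 0.004, -0.003]
contact_force: [-0.6, -0.3, -0.2]
gripper_width: 30.5
```

```bash
python3 pose.py
```

```text
[349.7 254.1  33.1] yaw 0.337 tilt [0.007 0.008] [-0.6 -0.3 -0.2] 30.5 29.8
```

Emit:
servo_tool:
  turn:
    - [0, 0, 0]
    - [0, 0, -0.04]
    - [0, 0, -0.06]
    - [0, 0, -0.06]
    - [0, 0, -0.06]
  dp:
    - [0, 0, 0.04]
    - [0.03, -0.03, 0.04]
    - [0.042, -0.045, 0]
    - [0.042, -0.045, 0]
    - [0.042, -0.045, 0]
  fingers: [0.02, 0.02, 0.02, 0.02, 0.02]

```text
clock: 30.42
position: [506.3, 86.4, 113.8]
ee_rot: [0.998, 0.06, 0.003, -0.002]
contact_force: [0.5, 1.0, -4.3]
gripper_width: 30.5
```

Emit:
servo_tool:
  turn:
    - [0, 0, -0.06]
    - [0, 0, -0.04]
    - [0, 0, 0]
    - [0, 0, 0]
    - [0, 0, 0]
  dp:
    - [0.035, -0.042, 0]
    - [0.01, -0.015, 0]
    - [0, 0, 0]
    - [0, 0, 0]
    - [0, 0, 0]
  fingers: [0.02, 0.02, 0.02, 0.02, 0.02]

```text
clock: 31.05
position: [550.6, 24.4, 109.0]
ee_rot: [1.0, 0.005, -0.001, -0.002]
contact_force: [-0.3, 0.5, -3.4]
gripper_width: 30.5
```

```bash
python3 pose.py
```

```text
[550.6  24.4 109. ] yaw 0.009 tilt [-0.003  0.004] [-0.3  0.5 -3.4] 30.5 31.05
```

Emit:
servo_tool:
  turn:
    - [0, 0, 0]
    - [0, 0, 0]
    - [0, 0, 0]
    - [0, 0, 0]
    - [0, 0, 0]
  dp:
    - [0.006, -0.0005, -0.016]
    - [0.002, 0, -0.016]
    - [0, 0, -0.016]
    - [0, 0, 0]
    - [0, 0, 0]
  fingers: [0.02, 0.02, 0.02, 0.02, 0.02]

```text
clock: 31.68
position: [557.9, 26.0, 56.5]
ee_rot: [1.0, 0.007, -0.003, -0.002]
contact_force: [0.1, -0.6, -2.1]
gripper_width: 30.5
```

```bash
python3 pose.py
python3 - <<'E'
from h import *
st=read_state();d=get_image("wrist");save(d,"pics/w11.png",s=1.4)
E
```

```text
[557.9  26.   56.5] yaw 0.013 tilt [-0.005  0.003] [ 0.1 -0.6 -2.1] 30.5 31.675
```

View pics/w11.png

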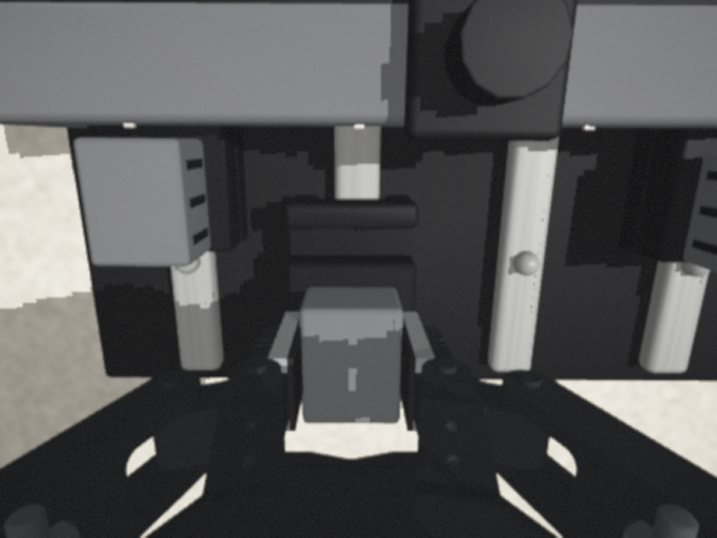

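Rail centre is at 357 and pack at 352, so I'll shift about 2 mm right. Packs on shoes 3 and 0 still look home.

Emit:
servo_tool:
  turn:
    - [0, 0, 0]
    - [0, 0, 0]
    - [0, 0, 0]
    - [0, 0, 0]
    - [0, 0, 0]
  dp:
    - [0.003, -0.002, -0.004]
    - [0, 0, -0.004]
    - [0, 0, -0.002]
    - [0, 0, 0]
    - [0, 0, 0]
  fingers: [0.02, 0.02, 0.02, 0.02, 0.02]

```text
clock: 32.35
position: [561.9, 24.0, 47.4]
ee_rot: [1.0, 0.007, -0.001, -0.002]
contact_force: [0.4, 0.3, -3.4]
gripper_width: 30.6
```

Emit:
servo_tool:
  turn:
    - [0, 0, 0]
    - [0, 0, 0]
    - [0, 0, 0]
    - [0, 0, 0]
    - [0, 0, 0]
  dp:
    - [0.01, 0, 0]
    - [0.01, 0, 0]
    - [0.008, 0, 0]
    - [0, 0, 0]
    - [0, 0, 0]
  fingers: [0.02, 0.02, 0.02, 0.02, 0.02]

```text
clock: 32.98
position: [592.8, 24.0, 47.5]
ee_rot: [1.0, 0.007, -0.001, -0.002]
contact_force: [-1.0, -0.1, -3.2]
gripper_width: 30.7
```

```bash
python3 pose.py
```

```text
[592.8  24.   47.5] yaw 0.013 tilt [-0.001  0.004] [-1.  -0.1 -3.2] 30.7 32.975
```

Emit:
servo_tool:
  turn:
    - [0, 0, 0]
    - [0, 0, 0]
    - [0, 0, 0]
    - [0, 0, 0]
    - [0, 0, 0]
  dp:
    - [0, 0, -0.002]
    - [0.005, 0, 0]
    - [0.005, 0, 0]
    - [0.004, 0, 0]
    - [0, 0, 0]
  fingers: [0.02, 0.02, 0.02, 0.02, 0.02]

```text
clock: 33.6
position: [607.2, 24.0, 45.6]
ee_rot: [1.0, 0.007, -0.001, -0.002]
contact_force: [-0.4, 1.2, -2.2]
gripper_width: 30.9
```

Emit:
servo_tool:
  turn:
    - [0, 0, 0]
    - [0, 0, 0]
    - [0, 0, 0]
    - [0, 0, 0]
    - [0, 0, 0]
  dp:
    - [0.003, 0, 0]
    - [0.003, 0, 0]
    - [0.003, 0, 0]
    - [0.003, 0, 0]
    - [0.003, 0, 0]
  fingers: [0.02, 0.02, 0.02, 0.02, 0.02]

```text
clock: 34.22
position: [607.7, 24.0, 46.1]
ee_rot: [1.0, 0.005, -0.016, -0.001]
contact_force: [-8.9, 1.7, 4.1]
gripper_width: 30.5
```

```bash
python3 pose.py
```

```text
[607.7  24.   46.1] yaw 0.01 tilt [-0.033  0.003] [-8.9  1.7  4.1] 30.5 34.225
```

At the wall (607.7, where 607.4 was predicted). I'll release it, lift, back off and check the dock and the table.

Emit:
servo_tool:
  turn:
    - [0, 0, 0]
    - [0, 0, 0]
    - [0, -0.015, 0]
    - [0, -0.015, 0]
    - [0, 0, 0]
  dp:
    - [0, 0, 0]
    - [0, 0, 0]
    - [0, 0, 0.01]
    - [0, 0, 0.03]
    - [0, 0, 0.04]
  fingers: [0.045, 0.045, 0.045, 0.045, 0.045]

```text
clock: 34.85
position: [608.6, 23.6, 127.8]
ee_rot: [1.0, 0.006, -0.0, -0.0]
contact_force: [0.7, 0.1, -0.7]
gripper_width: 45.1
```

Emit:
servo_tool:
  turn:
    - [0, 0, 0]
    - [0, 0, 0]
    - [0, 0, 0]
    - [0, 0, 0]
    - [0, 0, 0]
  dp:
    - [-0.04, -0.02, 0.04]
    - [-0.04, -0.015, 0.04]
    - [0, 0, 0.02]
    - [0, 0, 0]
    - [0, 0, 0]
  fingers: [0.045, 0, 0, 0, 0]

```text
clock: 35.48
position: [529.2, -12.3, 237.9]
ee_rot: [1.0, 0.006, 0.009, -0.002]
contact_force: [0.4, -0.9, -0.6]
gripper_width: -0.0
```

```bash
python3 pose.py
python3 - <<'E'
from h import *
d=get_image("wrist");t=get_image("top")
a=cv2.resize(d["img"][:260,60:460],None,fx=1.5,fy=1.5);b=cv2.resize(t["img"][100:290,90:450],(600,317))
cv2.imwrite("pics/w12.png",np.vstack([a[:270],b])[...,::-1])
E
```

```text
[529.2 -12.3 237.9] yaw 0.012 tilt [0.018 0.003] [ 0.4 -0.9 -0.6] -0.0 35.475
```

View pics/w12.png

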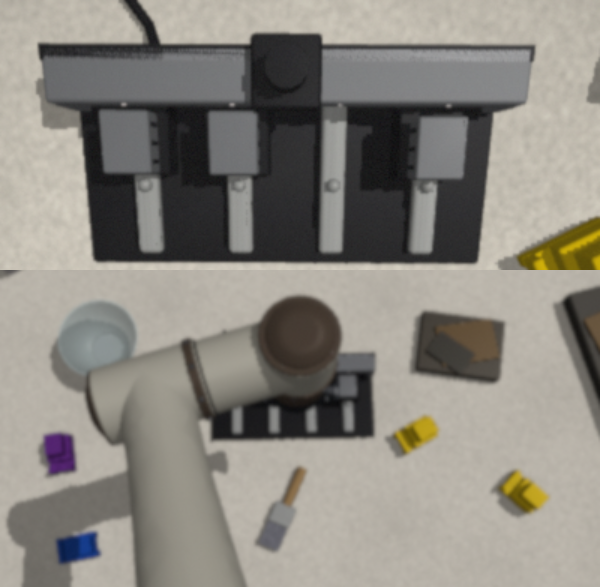

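All three packs are home on shoes 3, 2 and 0, with the nubs visible behind their tails at (147,185), (238,185) and (427,187). No other black/grey pack is on the table, and the brush, bowl and slate are in place. Now I'll press the lock button.

Emit:
servo_tool:
  turn:
    - [0, 0.018, 0]
    - [0, 0, 0]
    - [0, 0, 0]
    - [0, 0, 0]
    - [0, 0, 0]
  dp:
    - [0.03, 0, -0.03]
    - [0.03, 0, -0.035]
    - [0.03, 0, -0.035]
    - [0.022, 0, -0.02]
    - [0, 0, 0]
  fingers: [0, 0, 0, 0, 0]

```text
clock: 36.2
position: [643.4, -12.0, 106.3]
ee_rot: [1.0, 0.007, -0.006, -0.0]
contact_force: [-1.2, -0.4, 0.4]
gripper_width: 0.3
```

```bash
python3 pose.py
```

```text
[643.4 -12.  106.3] yaw 0.013 tilt [-0.011  0.   ] [-1.2 -0.4  0.4] 0.3 36.2
```

Emit:
servo_tool:
  turn:
    - [0, -0.01, 0]
    - [0, 0, 0]
    - [0, 0, 0]
    - [0, 0, 0]
    - [0, 0, 0]
  dp:
    - [0.004, 0.001, -0.006]
    - [0, 0, -0.006]
    - [0, 0, 0]
    - [0, 0, 0]
    - [0, 0, 0]
  fingers: [0, 0, 0, 0, 0]

```text
clock: 36.83
position: [646.7, -10.7, 95.7]
ee_rot: [1.0, 0.007, 0.001, -0.0]
contact_force: [0.6, -0.6, 0.0]
gripper_width: -0.2
```

Emit:
servo_tool:
  turn:
    - [0, 0, 0]
    - [0, 0, 0]
    - [0, 0, 0]
    - [0, 0, 0]
    - [0, 0, 0]
  dp:
    - [0, 0, -0.005]
    - [0, 0, -0.005]
    - [0, 0, -0.004]
    - [0, 0, -0.003]
    - [0, 0, 0]
  fingers: [0, 0, 0, 0, 0]

```text
clock: 37.45
position: [647.1, -10.6, 80.2]
ee_rot: [1.0, 0.007, 0.002, -0.0]
contact_force: [-1.1, 0.9, 5.3]
gripper_width: -0.0
```

```bash
python3 pose.py
```

```text
[647.1 -10.6  80.2] yaw 0.015 tilt [0.003 0.001] [-1.1  0.9  5.3] -0.0 37.45
```

Emit:
servo_tool:
  turn:
    - [0, 0, 0]
    - [0, 0, 0]
    - [0, 0, 0]
    - [0, 0, 0]
    - [0, 0, 0]
  dp:
    - [0, 0, -0.003]
    - [0, 0, -0.003]
    - [0, 0, -0.003]
    - [0, 0, -0.003]
    - [0, 0, -0.003]
  fingers: [0, 0, 0, 0, 0]

```text
clock: 38.08
position: [647.2, -10.6, 73.7]
ee_rot: [1.0, 0.009, 0.002, 0.001]
contact_force: [-8.1, 1.1, 16.9]
gripper_width: -0.1
```

```bash
python3 pose.py
```

```text
[647.2 -10.6  73.7] yaw 0.018 tilt [ 0.005 -0.002] [-8.1  1.1 16.9] -0.1 38.075
```

It reached the stop: 16.9 N at z = 73.7. I'll let go, then feel lightly to see where the button stays.

Emit:
servo_tool:
  turn:
    - [0, 0, 0]
    - [0, 0, 0]
    - [0, 0, 0]
    - [0, 0, 0]
    - [0, 0, 0]
  dp:
    - [0, 0, 0.008]
    - [0, 0, 0.008]
    - [0, 0, 0.008]
    - [0, 0, 0]
    - [0, 0, 0]
  fingers: [0, 0, 0, 0, 0]

```text
clock: 38.7
position: [647.0, -10.6, 97.5]
ee_rot: [1.0, 0.009, 0.002, 0.001]
contact_force: [0.3, 0.2, -0.1]
gripper_width: -0.3
```

Emit:
servo_tool:
  turn:
    - [0, 0, 0]
    - [0, 0, 0]
    - [0, 0, 0]
    - [0, 0, 0]
    - [0, 0, 0]
  dp:
    - [0, 0, -0.006]
    - [0, 0, -0.005]
    - [0, 0, 0]
    - [0, 0, 0]
    - [0, 0, 0]
  fingers: [0, 0, 0, 0, 0]

```text
clock: 39.33
position: [646.2, -10.8, 83.9]
ee_rot: [1.0, 0.009, 0.001, 0.001]
contact_force: [0.3, 0.1, 0.5]
gripper_width: -0.0
```

```bash
python3 pose.py
```

```text
[646.2 -10.8  83.9] yaw 0.017 tilt [ 0.001 -0.002] [0.3 0.1 0.5] -0.0 39.325
```

There's no force at z = 83.9, where it pushed back with about 3 N before, so the button is latched in. I'll back away for a last look.

Emit:
servo_tool:
  turn:
    - [0, 0, 0]
    - [0, 0, 0]
    - [0, 0, 0]
    - [0, 0, 0]
    - [0, 0, 0]
  dp:
    - [0, 0, 0.05]
    - [-0.04, 0, 0.05]
    - [-0.04, 0, 0.05]
    - [-0.035, 0, 0]
    - [0, 0, 0]
  fingers: [0, 0, 0, 0, 0]

```text
clock: 39.95
position: [529.0, -11.0, 236.8]
ee_rot: [1.0, 0.009, 0.001, 0.001]
contact_force: [0.2, 0.0, -0.2]
gripper_width: -0.5
```

```bash
python3 pose.py
python3 - <<'E'
from h import *
d=get_image("wrist");s=get_image("side")
a=cv2.resize(d["img"][:200,60:460],None,fx=1.5,fy=1.5);b=cv2.resize(s["img"][90:290,130:430],(600,400))[:300]
cv2.imwrite("pics/w13.png",np.vstack([a,b])[...,::-1])
E
```

```text
[529.  -11.  236.8] yaw 0.017 tilt [ 0.003 -0.001] [ 0.2  0.  -0.2] -0.5 39.95
```

View pics/w13.png

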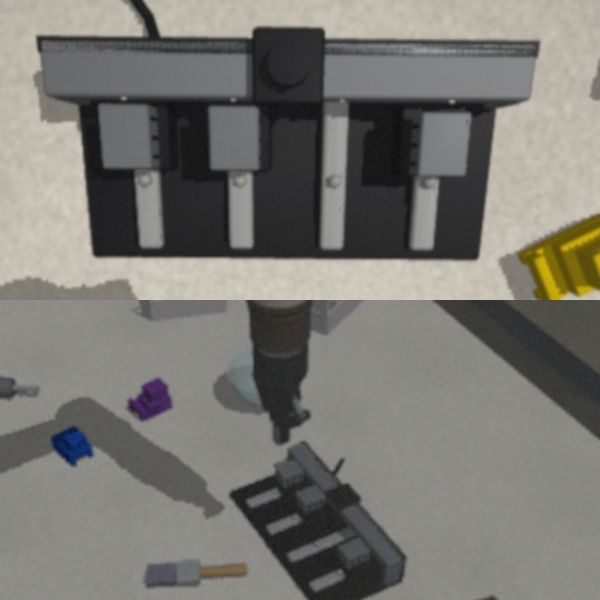

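All three packs are still home and the arm is clear, so I'm handing in.

```bash
python3 -c "
from bench import *
print(job_done())"
```

```text
the job is handed in; nothing more can be done
None
```

I put all three black/grey packs home on the dock, locked it and handed the job in at about 40 s on the robot's clock. `job_done()` gives no verdict, so this rests on my own checks.

- **Lock at the start:** the button pushed back with about 3 N at 85–88 mm, so it was out and the dock was already unlocked.
- **Packs:** I found only three on the table and put them on shoes 0, 3 and 2. Each stopped against the end wall at 8–10 N, within about 0.5 mm of the predicted home. In the last pictures the catch nub stands up behind each tail. I left the yellow, blue and purple look-alikes alone.
- **Locking:** I pressed the button to its stop, 17 N at 73.7 mm. Afterwards there was no push-back down to 83.9 mm, so it is latched in. I didn't feel further down for its exact height.
- **Rest of the scene:** the brush, bowl and slate looked in place and the arm was clear of everything. I judged this by eye from the pictures, without measuring.

No check failed or disagreed.

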